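Load the mixer well and set its clamp screw

TASK

Set the tall specimen jar upright on the floor of the square well in the mixer's open drawer: put it down and let it go, do not drop it. Then turn the thumbscrew beside the well clockwise until it seats against its stop, and back it off a quarter turn so that the jar is not squeezed. Finish holding: keep the screw pinched in the fingers, still, at that setting, with the jar standing in the well and the other loose things left where they were.

Things in the scene. Friction and masses are not known exactly. Their poses are not given: they have to be found in the camera images.
- jar: the tall specimen jar: clear body 48 mm across, plain fixed lid 50 mm across, 75 mm tall in all, the lid being the top 18 mm; about 0.11 kg. It stands on the bench right of the mixer, and may swap places with the short jar and the beaker, 100 mm or more apart. Origin: centre of its underside, z up.
- mixer: white bench mixer, fixed. Origin: on the bench under the well's centre; x points from the drawer back to the housing, y from the well to the thumbscrew. Its open drawer is a tray, flat top 42 mm above the bench, x -75 to 75 mm, y -50 to 150 mm; front panel 46 mm high at x -79 mm. The housing, 70 mm high, fills x 75 to 225 mm, y -100 to 200 mm.
- well (a point): centre of the floor of the square well in the drawer, 8 mm above the bench, with the mixer's axes. The well is 62 by 62 mm inside (jar 50 mm) and 34 mm deep, open at the top: the jar's lid stands well above the drawer.
- screw_grip (a point): point to grip the thumbscrew: on its upright axis, 70 mm above the bench, 100 mm from the well's centre along the mixer's +y. The steel screw has one flat upright wing, 46 mm long, 10 mm thick, 55 to 81 mm above the bench. The point turns with it: x along the wing, y across its 10 mm, z up. Its height stays the same as it turns.
- screw (a joint): angle of the thumbscrew (rad), growing clockwise seen from above (tightening). It seats at a hard stop at 4.71, wing along the mixer's y; a quarter turn back (3.14) the wing lies along the mixer's x. The wing's direction is the mixer's yaw minus this angle. It starts 1.0 to 2.4 rad short of the stop, turns against 0.08 N m, stays where left, and lags the fingers by up to 0.25 rad.
- short_jar: short wide specimen jar with the same kind of lid, 62 mm across, 42 mm tall; a bystander. Origin: centre of its underside.
- beaker: open white plastic beaker, 56 mm across, 55 mm tall; a bystander. Origin: centre of its underside.
- bottle: closed brown bottle, 54 mm across, 120 mm tall, at the far right; a bystander. Origin: centre of its underside.
- marker: marker pen lying left of the drawer, 135 mm long, 15 mm thick; a bystander. Origin: underside of its barrel, x axis along the pen.
Mind the look-alikes: they are no part of the job. What is shaped like the jar but turquoise is not meant.

How it is judged:
On the way, in this order (a step that is already met when the one before it is completed fails the run):
1. the tall jar stands upright on the floor of the well, let go (x of jar in the frame of well between -0.012 and 0.012 m and y of jar in the frame of well between -0.012 and 0.012 m and z of jar in the frame of well between -0.004 and 0.006 m and angle between jar's own z axis and vertical below 0.1 rad and contact force between the fingers and jar below 0.1 N), for 0.2 s.
2. the thumbscrew is turned home against its stop, the jar in the well (x of jar in the frame of well between -0.012 and 0.012 m and y of jar in the frame of well between -0.012 and 0.012 m and z of jar in the frame of well between -0.004 and 0.006 m and angle between jar's own z axis and vertical below 0.1 rad and value of joint screw above 4.63239 rad), for 0.2 s.
At the end, for the whole second after the job is handed in: The jar stands let go on the well floor (within 12 mm of centre each way, tilt under 0.1 rad); the screw, after reaching its stop (within 0.08 rad), is 1.57 rad (tolerance 0.2) short of it, still, and gripped with over 5 N; other loose things moved under 30 mm (all of step 1 and value of joint screw between 2.94159 and 3.34159 rad and velocity of joint screw between -0.05 and 0.05 rad/s and contact force between the fingers and screw above 5 N and distance of each of short_jar, beaker, bottle, marker from where it was at the start of the episode below 0.03 m); the arm keeps its last pose, push and grip.
It fails at once if the jar is dropped (linear speed of jar above 0.6 m/s and contact force between the fingers and jar below 0.1 N).
It fails at once if a bystander is pushed 30 mm or more, or tipped over (distance of any of short_jar, beaker, bottle, marker from where it was at the start of the episode above 0.03 m or angle between any of short_jar, beaker, bottle's own z axis and vertical above 0.5 rad).
It also fails if it takes over 51 s, if anything falls off the work surface, if the arm or the gripper's body presses on something with over 40 N, if the wrist force passes 120 N, or if a joint passes its speed limit or range.

ROBOT

A 7-joint arm with a two-finger parallel gripper is mounted at the origin on the work surface. World frame = base frame: x ahead of the robot, y to its left, z up, the work surface at z = 0. Lengths are in m, angles in rad, forces in N, time in s.
With the tool pointing down it reaches from about 0.4 to 0.75 m from the base axis. Payload 19.5 kg.
Tool frame: the origin (TCP) lies midway between the tips of the shut fingers; the grasp point (between the pads) lies 19 mm behind it (ctrl.tcp_to_grasp is the distance from the TCP to the grasp point, in m); z points along the fingers, y is the line along which they close (so a half turn about z gives the same grasp; the last joint's range is limited). The gripper opens to 85 mm and grips with 20 to 120 N. Pads are 22 mm wide; open, the fingers measure 114 mm over their backs; the gripper's body (76 mm by 85 mm) begins 54 mm behind the grasp point. The pads swing forward as they close: fully open they stand 13 mm farther back than shut.
Start: joints at [-1.337, 0.707, -0.028, 1.485, 0.022, 0.951, -0.075], TCP at [0.157, 0.553, 0.231] pointing down, gripper open.
Joint ranges: [-2.71, 2.71], [-0.32, 2.16], [-1.57, 1.52], [0, 2.45], [-1.46, 4.6], [0, 2.02], [-2.83, 2.83]. Speed limits (rad/s): [1.89, 1.89, 2.57, 2.57, 3.01, 3.01, 3.01].

INTERFACE

Orientations are given as a unit quaternion [x, y, z, w].
In Python, from rig import ctrl gives the robot as it stands.
- The arm moves only by the tool step_arm, never from a script. Its argument "commands" is a list of rows, each a list of 2 entries, a list of its own where there are three numbers: the shift along the tool's x, y, z in m, then the turn, a rotation vector about the tool's x, y, z in rad. A call has 1 to 12 rows; each row shifts and turns the commanded pose from where the row before left it, along the tool's axes as they then stand; what a row does not reach is not made up. A row lasts 1/10 s, in which the tool goes at most 50 mm and 8.59 degrees, less where a joint would pass 70% of its speed; a pose out of reach is approached as far as the arm can. A call is refused whole if a number of a shift passes 0.05 or a number of a turn 0.15, either way. A call with a gripper value outside its range is refused whole. "gripper" is the opening, from 0 (shut) to 1 (fully open), set as the call begins (left out, the last holds). The fingers move at their own pace and stop on an object; "squeeze" is the grip in N (left out, the last holds). Time passes only in rows, so rows that do not move let the fingers close. It gives the time, the measured TCP pose, the force, the opening and the grip force at its end, in the units of the state.
- ctrl.sense(): the state, without advancing time (a new reading comes with each control period).
- ctrl.read_camera(name): name is "scene" or "top" or "wrist"; returns (picture, depth): 420x560x3 uint8, red, green, blue; 420x560 float32, m along the optical axis (not along the pixel's ray), 0 where there is no reading.
- ctrl.calibration(name): a dict with "camera_matrix" (3x3 intrinsics, pixels), "distortion" ([k1, k2, p1, p2, k3] as OpenCV has them; the pictures are not rectified), "R" (3x3) and "t" (3): a world point X has camera coordinates R X + t. Camera axes: x right, y down, z forward; pixel columns grow to the right and rows downward; lengths in m; the calibration is good to about 2 mm. A picture is of the moment at which its call begins: read the wrist's pose just before it. calibration takes no time and is no camera call; for the wrist camera it gives the pose at the moment of the call.
- ctrl.job_done(): hands the job in; it is judged then, once.
The state is a dict: "clock": time; "joints": joint angles; "qd": joint speeds; "tau": joint torques, N m; "eef_pos": TCP position; "ee_rot": TCP orientation; "ft_force": force on the tool from outside, world axes, zero at the start; "wrist_torque": the same for the moment, N m; "grip_width": finger opening in m; "gripper_force": force on a finger pad.
Only numpy, scipy, OpenCV 4.12 (cv2) and the standard library are available. Lean on these libraries where they do the work, as an engineer would, in place of code of your own. Each camera call takes 0.05 s, during which the arm holds its last target. There are 200 camera calls.

## Working session

There is one attempt and no reset: what is moved stays moved. The work goes in short steps, Python scripts to look and compute and a tool call to move; the robot and the scene stay as the last step left them, time stands still between calls to the robot, and variables do not carry over. Pictures are saved under pics/ and viewed, at most 10 in all, crops included, and the job is handed in when it is done.

Besides the shell and the picture viewer there is one more tool, called after "Call:" in YAML: its name, and indented under it one key for each argument. step_arm: Moves the arm, as the interface text tells. Its arguments: {"type":"object","properties":{"commands":{"type":"array"},"gripper":{"type":"number"},"squeeze":{"type":"number"}},"required":["commands"]}

```bash
mkdir -p pics; ls; python3 - <<'E'
from rig import ctrl
import cv2,numpy as np
for n in ["top","scene"]:
    p,d=ctrl.read_camera(n); cv2.imwrite(f"pics/{n}0.png",p[:,:,::-1]); np.savez(f"{n}0.npz",p=p,d=d)
    c=ctrl.calibration(n); print(n,c)
s=ctrl.sense(); print(s['eef_pos'],s['ee_rot'],s['clock'],s['grip_width'],ctrl.tcp_to_grasp)
E
```

```text
pics
top {'camera_matrix': array([[470.40443528,   0.        , 269.31957956],
       [  0.        , 470.40443528, 212.13737098],
       [  0.        ,   0.        ,   1.        ]]), 'distortion': array([-0.03066097,  0.        ,  0.        ,  0.        ,  0.        ]), 'R': array([[-0.00894003, -0.99988121,  0.01255545],
       [-0.99464842,  0.0075994 , -0.10303772],
       [ 0.10293006, -0.01340942, -0.99459821]]), 't': array([0.0197975 , 0.51957571, 1.11456666])}
scene {'camera_matrix': array([[447.8614474 ,   0.        , 278.27821751],
       [  0.        , 447.8614474 , 214.17233896],
       [  0.        ,   0.        ,   1.        ]]), 'distortion': array([-0.09984846,  0.        ,  0.        ,  0.        ,  0.        ]), 'R': array([[-0.29733714,  0.95471133, -0.01081167],
       [ 0.77680802,  0.2353157 , -0.5841197 ],
       [-0.55512154, -0.18207908, -0.81159552]]), 't': array([ 0.14100898, -0.36667605,  1.53348269])}
[0.15651104 0.55302922 0.23088955] [ 1.37469394e-01  9.90505892e-01 -4.91227188e-04 -5.16321887e-05] 0.1 0.0851082152192564 0.0187
```

View pics/top0.png

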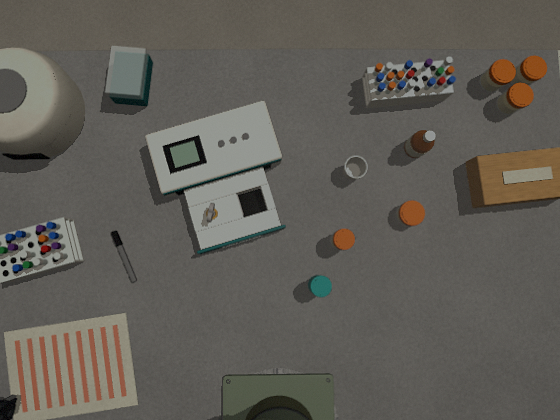

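View pics/scene0.png

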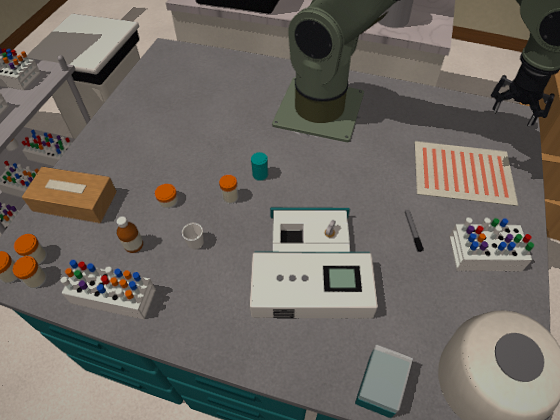

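The top view shows the tall jar's orange lid at (343,239), the short jar at (412,213), the turquoise decoy at (320,286), the well at (252,202) and the screw at (210,214). The scene view agrees, with the tall jar at (229,185).

```bash
cat > h.py <<'E'
import cv2,numpy as np
from rig import ctrl
def ray(c,uv):
    uv=np.asarray(uv,float).reshape(-1,1,2)
    n=cv2.undistortPoints(uv,c['camera_matrix'],c['distortion'])[:,0]
    d=np.c_[n,np.ones(len(n))]@c['R']; o=-c['R'].T@c['t']; return o,d
def onz(c,uv,z):
    o,d=ray(c,uv); return o+d*((z-o[2])/d[:,2])[:,None]
def cloud(c,dep):
    v,u=np.mgrid[:dep.shape[0],:dep.shape[1]]
    n=cv2.undistortPoints(np.c_[u.ravel(),v.ravel()].astype(float).reshape(-1,1,2),c['camera_matrix'],c['distortion'])[:,0]
    P=(np.c_[n,np.ones(len(n))]*dep.reshape(-1,1)-c['t'])@c['R']; return P.reshape(*dep.shape,3)
def big(m,roi=None):
    m=m.astype(np.uint8)
    if roi: k=np.zeros_like(m); k[roi[1]:roi[3],roi[0]:roi[2]]=1; m=m*k
    cs,_=cv2.findContours(m,cv2.RETR_EXTERNAL,cv2.CHAIN_APPROX_NONE); return max(cs,key=cv2.contourArea)
E
python3 - <<'E'
from h import *
for n,rois in [("top",dict(jar=(325,220,365,262),short=(390,195,435,235),well=(232,180,275,222))),("scene",dict(jar=(215,170,245,192),short=(150,180,182,202),well=(276,220,306,245)))]:
    f=np.load(n+"0.npz"); p=f['p'];d=f['d']; c=ctrl.calibration(n)
    hsv=cv2.cvtColor(p,cv2.COLOR_RGB2HSV); P=cloud(c,d)
    org=(hsv[...,0]<14)&(hsv[...,1]>150)&(hsv[...,2]>90)
    for k,z in [("jar",.075),("short",.042)]:
        ct=big(org,rois[k]); x,y,w,h=cv2.boundingRect(ct); m=cv2.moments(ct); uv=[m['m10']/m['m00'],m['m01']/m['m00']]
        mm=np.zeros(d.shape,np.uint8); cv2.drawContours(mm,[ct],-1,1,-1); Q=P[mm>0]; zt=np.percentile(Q[:,2],90); T=Q[Q[:,2]>zt-.006]
        print(n,k,uv,(w,h),onz(c,uv,z)[0],'cloud top mean',T.mean(0),(T.min(0)+T.max(0))/2,np.ptp(T,axis=0))
    x0,y0,x1,y1=rois['well']; dark=hsv[...,2]<50
    r=cv2.minAreaRect(big(dark,rois['well'])); print('wellrect',r)
    B=onz(c,cv2.boxPoints(r),.042); print(B.round(4).tolist(),B.mean(0))
    # drawer top / housing top by depth
    near=(np.abs(P[...,0]-.5)<.25)&(np.abs(P[...,1]-.1)<.25)&(d>0)
    wht=(hsv[...,1]<60)&(hsv[...,2]>130)
    for nm,z,l in [('housing',.07,.006),('tray',.042,.006)]:
        m=near&wht&(np.abs(P[...,2]-z)<l)
        ct=big(cv2.morphologyEx(m.astype(np.uint8),cv2.MORPH_CLOSE,np.ones((5,5)))); r=cv2.minAreaRect(onz(c,ct[:,0],z)[:,:2].astype(np.float32)); print(nm,r)
    m=near&(P[...,2]>.05)&(P[...,2]<.1)
    ct=[k for k in [big(m,(190,195,230,230) if n=='top' else (315,212,350,246))]][0]
    mm=np.zeros(d.shape,np.uint8); cv2.drawContours(mm,[ct],-1,1,-1); Q=P[mm>0]; print('wing',len(Q),Q.mean(0),Q[:,2].max(),cv2.minAreaRect(Q[:,:2].astype(np.float32)))
p=np.load("top0.npz")['p']; a=cv2.resize(p[170:260,170:290],None,fx=6,fy=6,interpolation=cv2.INTER_CUBIC); cv2.imwrite("pics/z1.png",a[:,:,::-1])
E
```

```text
top jar [343.7118553960659, 238.66081871345025] (21, 21) [ 0.45165215 -0.15561495  0.075     ] cloud top mean [ 0.45122984 -0.15511505  0.07887037] [ 0.43818394 -0.07457946  0.61682463] [0.0718684  0.21074367 1.0900174 ]
top short [411.81473296500917, 212.64014732965006] (25, 25) [ 0.5142994  -0.32762096  0.042     ] cloud top mean [ 0.51434937 -0.32738399  0.04276592] [ 0.5137142  -0.32788841  0.04464836] [0.0584552  0.0583713  0.01074898]
wellrect ((251.9862518310547, 201.95413208007812), (22.700483322143555, 23.37096405029297), 73.3007583618164)
[[0.5614, 0.0916, 0.042], [0.5774, 0.0378, 0.042], [0.5246, 0.0225, 0.042], [0.5089, 0.0762, 0.042]] [0.54307682 0.05703357 0.042     ]
housing ((0.6744912266731262, 0.14779044687747955), (0.1445627510547638, 0.2961686849594116), 16.391830444335938)
tray ((0.529737651348114, 0.10520374029874802), (0.1459731012582779, 0.19917753338813782), 16.494422912597656)
wing 113 [0.51414876 0.15124713 0.08405406] 1.1618333242416863 ((0.459189772605896, 0.10471601784229279), (0.18272073566913605, 0.03795573115348816), 40.6596565246582)
scene jar [227.4
[... 306 characters left out ...]
loud top mean [ 0.5263649  -0.31906604  0.052003  ] [ 0.8332355  -0.06189924  0.5346032 ] [0.68959577 0.58555222 0.99461262]
wellrect ((291.0, 236.0), (20.0, 12.0), 0.0)
[[0.5842, 0.0422, 0.042], [0.5483, 0.0311, 0.042], [0.5329, 0.0819, 0.042], [0.5691, 0.0921, 0.042]] [0.5586364  0.06181934 0.042     ]
housing ((0.6792784929275513, 0.15046104788780212), (0.14541316032409668, 0.29624369740486145), 16.64704132080078)
tray ((0.526796817779541, 0.10641538351774216), (0.12748481333255768, 0.19948579370975494), 16.853282928466797)
wing 90 [0.54518179 0.1599179  0.10439206] 1.0319095071941224 ((0.8396859169006348, 0.18793106079101562), (0.6818366646766663, 0.01980505883693695), 5.569983005523682)
```

View pics/z1.png

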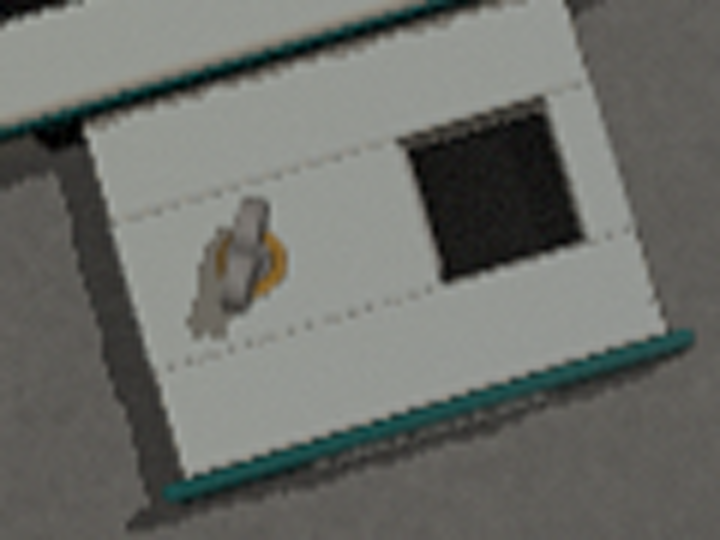

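The crop shows the wing running nearly along world x, from crop (255,200) to (240,310), which puts the screw at about 3.56 rad. The well is at about (0.545, 0.058), the mixer yaw at about 0.287 and the jar at about (0.452, -0.157). Moving now.

Call:
step_arm:
  commands:
    - [[0, 0, 0], [0, 0, -0.14]]
    - [[0, 0, 0], [0, 0, -0.14]]
    - [[0, 0, 0], [0, 0, -0.14]]
    - [[0, 0, 0], [0, 0, -0.14]]
    - [[-0.02, -0.043, 0], [0, 0, 0]]
    - [[-0.02, -0.043, 0], [0, 0, 0]]
    - [[-0.02, -0.043, 0], [0, 0, 0]]
    - [[-0.02, -0.043, 0], [0, 0, 0]]
    - [[-0.02, -0.043, 0], [0, 0, 0]]
    - [[-0.02, -0.043, 0], [0, 0, 0]]
    - [[-0.02, -0.043, 0], [0, 0, 0]]
    - [[-0.02, -0.043, 0], [0, 0, 0]]
  gripper: 1
  squeeze: 40

```text
clock: 1.3
eef_pos: [0.4076, 0.2662, 0.2312]
ee_rot: [-0.142, 0.99, -0.0, -0.0]
ft_force: [0.8, 0.8, -0.0]
grip_width: 0.0856
gripper_force: 0.0
```

Call:
step_arm:
  commands:
    - [[0.002, -0.045, -0.01], [0, 0, 0]]
    - [[0.002, -0.045, -0.01], [0, 0, 0]]
    - [[0.002, -0.045, -0.01], [0, 0, 0]]
    - [[0.002, -0.045, -0.01], [0, 0, 0]]
    - [[0, 0, 0], [0, 0, 0]]
    - [[0, 0, 0], [0, 0, 0]]

```text
clock: 1.9
eef_pos: [0.4495, 0.0924, 0.2713]
ee_rot: [-0.141, 0.99, 0.0, -0.0]
ft_force: [-0.6, 0.9, -0.6]
grip_width: 0.0854
gripper_force: 0.0
```

```bash
python3 - <<'E'
from h import *
import pickle
s=ctrl.sense(); c=ctrl.calibration("wrist"); p,d=ctrl.read_camera("wrist"); pickle.dump((s,c,p,d),open("w1.pkl","wb")); cv2.imwrite("pics/w1.png",p[:,:,::-1]); print(s['eef_pos'],s['clock'],-c['R'].T@c['t'])
E
```

```text
[0.44946308 0.09238247 0.27127291] 1.9 [0.37803023 0.07318771 0.41362507]
```

View pics/w1.png

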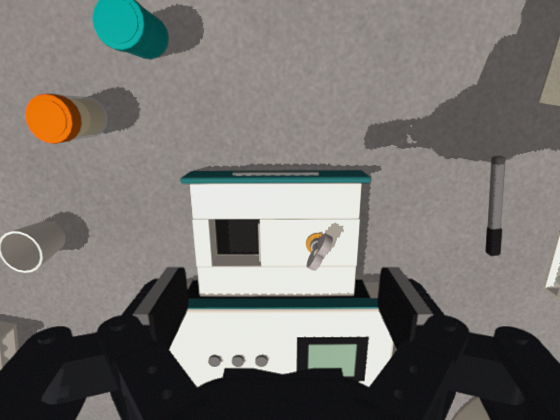

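The wrist view shows the well opening at about (236,243), the wing from about (312,266) to (327,235), the jar lid at (52,118), the decoy at (120,24) and the beaker at (22,251).

```bash
cat > an.py <<'E'
from h import *
import pickle,sys
s,c,p,d=pickle.load(open(sys.argv[1],"rb"))
hsv=cv2.cvtColor(p,cv2.COLOR_RGB2HSV); P=cloud(c,d)
W=((P[...,2]<.036)|(d==0)|(hsv[...,2]<90)).astype(np.uint8)
ct=big(cv2.morphologyEx(W,cv2.MORPH_OPEN,np.ones((3,3))),(203,212,268,272))
r=cv2.minAreaRect(onz(c,ct[:,0],.042)[:,:2].astype(np.float32)); print('well',r,cv2.boundingRect(ct))
S=((P[...,2]>.060)&(P[...,2]<.095)&(hsv[...,1]<90)).astype(np.uint8)
ct=big(S,(295,222,350,280)); m=np.zeros_like(S); cv2.drawContours(m,[ct],-1,1,-1); Q=P[m>0]
T=Q[Q[:,2]>.076]; print('wing',len(Q),len(T),T.mean(0)); r=cv2.minAreaRect(T[:,:2].astype(np.float32)); print(r)
u,sv,vt=np.linalg.svd(T[:,:2]-T[:,:2].mean(0),full_matrices=False); print('yaw',np.arctan2(*vt[0][::-1]))
for nm,z,roi in[('tray',.042,None),('housing',.07,None)]:
    m=(np.abs(P[...,2]-z)<.006)&(hsv[...,2]>130)&(hsv[...,1]<60); ct=big(cv2.morphologyEx(m.astype(np.uint8),cv2.MORPH_CLOSE,np.ones((5,5))),(150,150,400,300) if nm=='tray' else None)
    print(nm,cv2.minAreaRect(onz(c,ct[:,0],z)[:,:2].astype(np.float32)))
O=(hsv[...,0]<16)&(hsv[...,1]>150)&(hsv[...,2]>150)
ct=big(O,(0,60,130,180)); m=np.zeros_like(S); cv2.drawContours(m,[ct],-1,1,-1); Q=P[(m>0)&(np.abs(P[...,2]-.075)<.004)]
print('jar',len(Q),Q.mean(0),cv2.minEnclosingCircle(Q[:,:2].astype(np.float32)))
E
python3 an.py w1.pkl
```

```text
well ((0.5448443293571472, 0.060807667672634125), (0.059363953769207, 0.060283392667770386), 16.211061477661133) (209, 219, 51, 46)
wing 507 294 [0.51527371 0.15536026 0.0836539 ]
((0.45283517241477966, 0.12528221309185028), (0.17991989850997925, 0.029449794441461563), 25.55762481689453)
yaw 0.38139512306078055
tray ((0.5310681462287903, 0.10837730020284653), (0.1476825475692749, 0.2004958838224411), 16.291419982910156)
housing ((0.6582698822021484, 0.1516404151916504), (0.11948602646589279, 0.2841043770313263), 16.202430725097656)
jar 1785 [ 0.4520731  -0.15206694  0.07546892] ((0.45303037762641907, -0.15308812260627747), 0.024795858189463615)
```

Call:
step_arm:
  commands:
    - [[0.011, -0.0395, 0.015], [0, 0, 0]]
    - [[0.011, -0.0395, 0.02], [0, 0, 0]]
    - [[0.011, -0.0395, 0.02], [0, 0, 0]]
    - [[0.011, -0.0395, 0.02], [0, 0, 0]]
    - [[0.011, -0.0395, 0.02], [0, 0, 0]]
    - [[0.011, -0.0395, 0.02], [0, 0, 0]]
    - [[0, 0, 0], [0, 0, 0]]
    - [[0, 0, 0], [0, 0, 0]]

```text
clock: 2.75
eef_pos: [0.4525, -0.1522, 0.1557]
ee_rot: [-0.142, 0.99, 0.001, -0.0]
ft_force: [0.1, -0.3, 0.7]
grip_width: 0.0854
gripper_force: 0.0
```

```bash
python3 - <<'E'
from h import *
import pickle
s=ctrl.sense(); c=ctrl.calibration("wrist"); p,d=ctrl.read_camera("wrist"); pickle.dump((s,c,p,d),open("w2.pkl","wb")); cv2.imwrite("pics/w2.png",p[:,:,::-1]); print(s['eef_pos'],s['clock'])
hsv=cv2.cvtColor(p,cv2.COLOR_RGB2HSV); P=cloud(c,d)
O=(hsv[...,0]<16)&(hsv[...,1]>150)&(hsv[...,2]>120)
ct=big(O); m=np.zeros(d.shape,np.uint8); cv2.drawContours(m,[ct],-1,1,-1); Q=P[(m>0)&(np.abs(P[...,2]-.075)<.004)]
print('jar',cv2.boundingRect(ct),len(Q),Q.mean(0),cv2.minEnclosingCircle(Q[:,:2].astype(np.float32)))
E
```

```text
[ 0.45252722 -0.15216662  0.15571007] 2.75
jar (26, 181, 72, 70) 0 [nan nan nan] ((0.0, 0.0), 0.0)<stdin>:7: RuntimeWarning: Mean of empty slice.
  ret = um.true_divide(
```

View pics/w2.png

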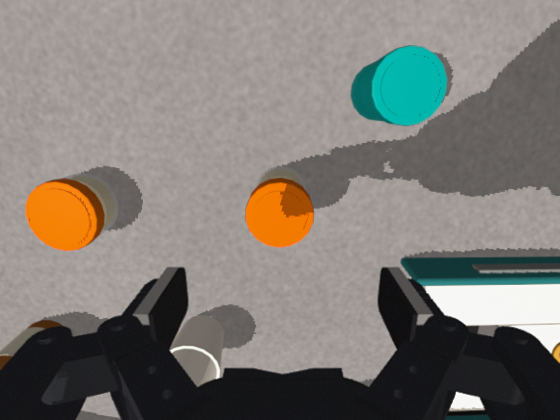

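The jar lid is centred between the fingers at (280,212). The beaker at (195,350) and the decoy at (410,85) are both clear.

```bash
python3 - <<'E'
from h import *
import pickle
s,c,p,d=pickle.load(open("w2.pkl","rb")); hsv=cv2.cvtColor(p,cv2.COLOR_RGB2HSV); P=cloud(c,d)
O=(hsv[...,0]<16)&(hsv[...,1]>150)&(hsv[...,2]>60)
ct=big(O,(200,150,350,270)); m=np.zeros(d.shape,np.uint8); cv2.drawContours(m,[ct],-1,1,-1); Q=P[(m>0)&(np.abs(P[...,2]-.075)<.004)]
o=Q[:,:2]; print(cv2.boundingRect(ct),len(Q),Q.mean(0),cv2.minEnclosingCircle(o.astype(np.float32)))
E
```

```text
(246, 178, 68, 69) 3510 [ 0.45132129 -0.1535231   0.07533594] ((0.45254915952682495, -0.15328244864940643), 0.024780500680208206)
```

Call:
step_arm:
  commands:
    - [[0.001, -0.001, 0.03], [0, 0, 0]]
    - [[0, 0, 0.03], [0, 0, 0]]
    - [[0, 0, 0.03], [0, 0, 0]]
    - [[0, 0, 0.02], [0, 0, 0]]
    - [[0, 0, 0], [0, 0, 0]]

```text
clock: 3.3
eef_pos: [0.4516, -0.1523, 0.045]
ee_rot: [-0.143, 0.99, 0.001, -0.001]
ft_force: [0.1, 0.4, 0.7]
grip_width: 0.0856
gripper_force: 0.0
```

Call:
step_arm:
  commands:
    - [[0, 0, 0], [0, 0, 0]]
    - [[0, 0, 0], [0, 0, 0]]
    - [[0, 0, 0], [0, 0, 0]]
    - [[0, 0, 0], [0, 0, 0]]
    - [[0, 0, 0], [0, 0, 0]]
    - [[0, 0, 0], [0, 0, 0]]
    - [[0, 0, 0], [0, 0, 0]]
  gripper: 0.4
  squeeze: 30

```text
clock: 4.0
eef_pos: [0.4525, -0.1544, 0.0476]
ee_rot: [-0.142, 0.99, -0.0, 0.001]
ft_force: [-0.9, 0.8, 11.3]
grip_width: 0.0494
gripper_force: 28.9
```

Call:
step_arm:
  commands:
    - [[0, 0, -0.015], [0, 0, 0]]
    - [[0, 0, -0.025], [0, 0, 0]]
    - [[0, 0, -0.03], [0, 0, 0]]
    - [[0, 0, -0.02], [0, 0, 0]]
    - [[-0.015, 0.02, 0], [0, 0, 0]]
    - [[-0.025, 0.03, 0], [0, 0, 0]]
    - [[-0.03, 0.035, 0], [0, 0, 0]]
    - [[-0.03, 0.035, 0], [0, 0, 0]]
    - [[-0.03, 0.035, 0], [0, 0, 0]]
    - [[-0.019, 0.025, 0], [0, 0, 0]]
    - [[0, 0, 0], [0, 0, 0]]
    - [[0, 0, 0], [0, 0, 0]]

```text
clock: 5.2
eef_pos: [0.5443, 0.0605, 0.1368]
ee_rot: [-0.142, 0.99, -0.0, 0.0]
ft_force: [-0.4, -1.6, -1.7]
grip_width: 0.0487
gripper_force: 32.1
```

```bash
python3 - <<'E'
from h import *
import pickle
s=ctrl.sense(); c=ctrl.calibration("wrist"); p,d=ctrl.read_camera("wrist"); pickle.dump((s,c,p,d),open("w3.pkl","wb")); cv2.imwrite("pics/w3.png",p[:,:,::-1]); print(s['eef_pos'],s['clock'],s['gripper_force'],s['grip_width'])
E
```

```text
[0.54425478 0.06047605 0.13681553] 5.2 32.10103511810303 0.048682214394136565
```

View pics/w3.png

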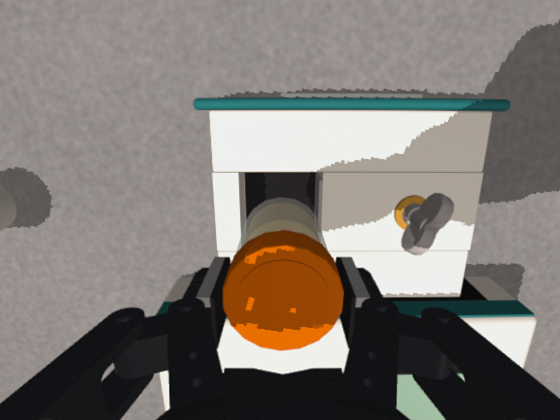

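The jar is held upright over the well; the well's visible front corners are near (245,173) and (319,172), and the lid centre is near (282,290).

```bash
python3 - <<'E'
from h import *
import pickle
s,c,p,d=pickle.load(open("w3.pkl","rb")); hsv=cv2.cvtColor(p,cv2.COLOR_RGB2HSV); P=cloud(c,d)
a=.285; ex=np.array([np.cos(a),np.sin(a)]); ey=np.array([-ex[1],ex[0]])
g=cv2.cvtColor(p,cv2.COLOR_RGB2GRAY).astype(float)
L=[];Rr=[]
for r in range(178,196,3):
    row=g[r]; z=P[r,:,2]
    ok=(z>.036)&(z<.048); l=[u for u in range(225,300) if ok[u]][-1:] and max(u for u in range(225,280) if ok[u]); rr=min(u for u in range(285,345) if ok[u])
    q=onz(c,[[l+.5,r],[rr-.5,r]],.042)[:,:2]; L.append(q[0]@ey); Rr.append(q[1]@ey)
print('edges along ey',np.median(L),np.median(Rr),'mid',(np.median(L)+np.median(Rr))/2)
C=onz(c,[[280,u] for u in range(160,178)],.042)[:,:2]@ex; print(dict(zip(range(160,178),C.round(4))), g[160:180,280].astype(int).tolist())
m=(np.abs(P[...,2]-.042)<.006)&(hsv[...,2]>110)&(hsv[...,1]<60); k=np.zeros(d.shape,bool); k[95:300,195:515]=1
q=P[m&k][:,:2]; print('tray ey range',np.percentile(q@ey,[.5,99.5]),'ex',np.percentile(q@ex,[.5,99.5]))
O=(hsv[...,0]<16)&(hsv[...,1]>150); k[:]=0;k[225:352,215:350]=1; T=P[O&k]; zt=np.percentile(T[:,2],60); T=T[np.abs(T[:,2]-zt)<.004]; print('lid z',zt,'c',T[:,:2].mean(0)@np.c_[ex,ey],(T[:,:2]@ey).min(),(T[:,:2]@ey).max(),(T[:,:2]@ex).min(),(T[:,:2]@ex).max())
t=s['eef_pos'][:2]; print('tcp',t@ex,t@ey,'well est',np.array([.545,.0605])@ex,np.array([.545,.0605])@ey)
E
```

```text
edges along ey -0.1254378531974348 -0.06714242935822565 mid -0.09629014127783023
{160: np.float64(0.5015), 161: np.float64(0.5022), 162: np.float64(0.503), 163: np.float64(0.5037), 164: np.float64(0.5044), 165: np.float64(0.5052), 166: np.float64(0.5059), 167: np.float64(0.5066), 168: np.float64(0.5073), 169: np.float64(0.5081), 170: np.float64(0.5088), 171: np.float64(0.5096), 172: np.float64(0.5103), 173: np.float64(0.511), 174: np.float64(0.5118), 175: np.float64(0.5125), 176: np.float64(0.5132), 177: np.float64(0.514)} [239, 239, 239, 239, 239, 239, 239, 239, 239, 240, 239, 207, 83, 36, 34, 38, 38, 36, 37, 36]
tray ey range [-0.14430385  0.0541338 ] ex [0.46662738 0.61335134]
lid z 0.1646601612071129 c [ 0.53716256 -0.09356016] -0.11837030840781444 -0.06881143693238516 0.5146548374344866 0.5641566933500132
tcp 0.53930373551729 -0.09498474116629599 well est 0.540025626501649 -0.09517128097016248
```

Call:
step_arm:
  commands:
    - [[-0.001, -0.002, 0.02], [0, 0, 0]]
    - [[0, 0, 0.02], [0, 0, 0]]
    - [[0, 0, 0.015], [0, 0, 0]]
    - [[0, 0, 0.01], [0, 0, 0]]
    - [[0, 0, 0.008], [0, 0, 0]]
    - [[0, 0, 0.004], [0, 0, 0]]
    - [[0, 0, 0], [0, 0, 0]]
    - [[0, 0, 0], [0, 0, 0]]

```text
clock: 6.05
eef_pos: [0.5461, 0.0585, 0.0598]
ee_rot: [-0.142, 0.99, -0.0, 0.0]
ft_force: [-0.5, -0.9, -0.9]
grip_width: 0.049
gripper_force: 32.1
```

Call:
step_arm:
  commands:
    - [[0, 0, 0.0015], [0, 0, 0]]
    - [[0, 0, 0.001], [0, 0, 0]]
    - [[0, 0, 0.001], [0, 0, 0]]
    - [[0, 0, 0.001], [0, 0, 0]]
    - [[0, 0, 0], [0, 0, 0]]

```text
clock: 6.55
eef_pos: [0.5462, 0.0585, 0.0556]
ee_rot: [-0.142, 0.99, -0.0, 0.001]
ft_force: [-1.8, -1.7, 16.7]
grip_width: 0.0489
gripper_force: 33.5
```

Call:
step_arm:
  commands:
    - [[0, 0, -0.0005], [0, 0, 0]]
    - [[0, 0, 0], [0, 0, 0]]

```text
clock: 6.75
eef_pos: [0.5461, 0.0585, 0.0557]
ee_rot: [-0.142, 0.99, -0.0, 0.0]
ft_force: [-1.4, 0.1, 9.1]
grip_width: 0.0491
gripper_force: 32.9
```

Call:
step_arm:
  commands:
    - [[0, 0, 0], [0, 0, 0]]
    - [[0, 0, 0], [0, 0, 0]]
    - [[0, 0, 0], [0, 0, 0]]
    - [[0, 0, 0], [0, 0, 0]]
    - [[0, 0, 0], [0, 0, 0]]
    - [[0, 0, 0], [0, 0, 0]]
  gripper: 0.85

```text
clock: 7.35
eef_pos: [0.5459, 0.0586, 0.0553]
ee_rot: [-0.142, 0.99, -0.0, -0.0]
ft_force: [-0.6, -0.5, 0.2]
grip_width: 0.0726
gripper_force: 0.0
```

Call:
step_arm:
  commands:
    - [[0, 0, -0.015], [0, 0, 0]]
    - [[0, 0, -0.03], [0, 0, 0]]
    - [[0, 0, -0.035], [0, 0, 0]]
    - [[0, 0, -0.03], [0, 0, 0]]
    - [[0, 0.03, 0], [0, 0, 0]]
    - [[0, 0.04, 0], [0, 0, 0]]
    - [[0, 0.03, 0], [0, 0, 0]]
    - [[0, 0, 0], [0, 0, 0]]
    - [[0, 0, 0], [0, 0, 0]]

```text
clock: 8.25
eef_pos: [0.5178, 0.1547, 0.1653]
ee_rot: [-0.142, 0.99, -0.0, -0.0]
ft_force: [0.6, -1.1, 0.2]
grip_width: 0.0727
gripper_force: 0.0
```

```bash
python3 - <<'E'
from h import *
import pickle
s=ctrl.sense(); c=ctrl.calibration("wrist"); p,d=ctrl.read_camera("wrist"); pickle.dump((s,c,p,d),open("w4.pkl","wb")); cv2.imwrite("pics/w4.png",p[:,:,::-1]); print(s['eef_pos'],s['clock'])
E
```

```text
[0.51777248 0.1546877  0.16529518] 8.25
```

View pics/w4.png

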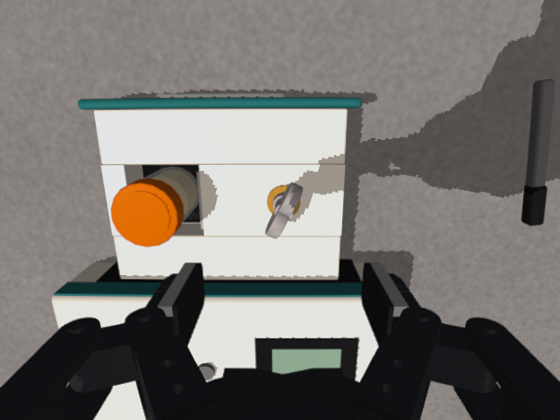

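The jar stands in the well with its lid at (148,212), and the wing runs from about (272,232) to (295,188).

```bash
python3 - <<'E'
from h import *
import pickle
s,c,p,d=pickle.load(open("w4.pkl","rb")); hsv=cv2.cvtColor(p,cv2.COLOR_RGB2HSV); P=cloud(c,d)
a=.285; ex=np.array([np.cos(a),np.sin(a)]); M=np.c_[ex,[-ex[1],ex[0]]]
k=np.zeros(d.shape,bool); k[176:242,260:310]=1
w=np.array([.5405,-.0955])
for lo,hi in [(.077,.086),(.05,.086)]:
    T=P[k&(P[...,2]>lo)&(P[...,2]<hi)]; q=(T[:,:2]@M-w); r=cv2.minAreaRect((q*1000).astype(np.float32)); v=np.linalg.svd(q-q.mean(0),full_matrices=False)[2][0]
    print(len(T),'centre in well frame',q.mean(0),r,'dir rel mixer',np.arctan2(v[1],v[0]))
O=(hsv[...,0]<16)&(hsv[...,1]>150); k[:]=0;k[165:260,100:190]=1; T=P[O&k]; print('lid z',np.percentile(T[:,2],[50,90])); T=T[np.abs(T[:,2]-.083)<.003]; q=T[:,:2]@M-w; print('jar',q.mean(0),q.min(0),q.max(0))
E
```

```text
615 centre in well frame [-0.00014937  0.1006226 ] ((0.8295097351074219, 100.38064575195312), (10.081292152404785, 38.565208435058594), 62.59421920776367) dir rel mixer -0.48054850213253464
1052 centre in well frame [-0.00170451  0.10019831] ((0.649658203125, 99.5718994140625), (15.65222454071045, 45.886993408203125), 69.47810363769531) dir rel mixer -0.49047140064110545
lid z [0.08328648 0.08444437]
jar [-0.0010726   0.00016678] [-0.02438797 -0.02519442] [0.02468229 0.02361569]
```

Call:
step_arm:
  commands:
    - [[0, 0.0015, 0], [0, 0, 0.12]]
    - [[0, 0, 0], [0, 0, 0.12]]
    - [[0, 0, 0.01], [0, 0, 0.12]]
    - [[0, 0, 0.02], [0, 0, 0.12]]
    - [[0, 0, 0.02], [0, 0, 0]]
    - [[0, 0, 0.02], [0, 0, 0]]
    - [[0, 0, 0.02], [0, 0, 0]]
    - [[0, 0, 0.01], [0, 0, 0]]
    - [[0, 0, 0.01], [0, 0, 0]]
    - [[0, 0, 0], [0, 0, 0]]
  gripper: 0.5

```text
clock: 9.3
eef_pos: [0.5173, 0.1555, 0.0547]
ee_rot: [0.098, 0.995, -0.0, -0.0]
ft_force: [-0.6, 0.1, -0.6]
grip_width: 0.0431
gripper_force: 0.0
```

Call:
step_arm:
  commands:
    - [[0, 0, 0], [0, 0, 0]]
    - [[0, 0, 0], [0, 0, 0]]
    - [[0, 0, 0], [0, 0, 0]]
    - [[0, 0, 0], [0, 0, 0]]
    - [[0, 0, 0], [0, 0, 0]]
    - [[0, 0, 0], [0, 0, 0]]
    - [[0, 0, 0], [0, 0, 0]]
  gripper: 0
  squeeze: 40

```text
clock: 10.0
eef_pos: [0.5176, 0.1553, 0.0561]
ee_rot: [0.098, 0.995, -0.0, 0.0]
ft_force: [-2.1, -5.2, 8.0]
grip_width: 0.0091
gripper_force: 42.3
```

Call:
step_arm:
  commands:
    - [[0, 0, 0], [0, 0, 0.08]]
    - [[0, 0, 0], [0, 0, 0.1]]
    - [[0, 0, 0], [0, 0, 0.1]]
    - [[0, 0, 0], [0, 0, 0.1]]
    - [[0, 0, 0], [0, 0, 0.1]]
    - [[0, 0, 0], [0, 0, 0.1]]
    - [[0, 0, 0], [0, 0, 0.1]]
    - [[0, 0, 0], [0, 0, 0.1]]
    - [[0, 0, 0], [0, 0, 0.1]]
    - [[0, 0, 0], [0, 0, 0.08]]
    - [[0, 0, 0], [0, 0, 0]]

```text
clock: 11.1
eef_pos: [0.5176, 0.1551, 0.0561]
ee_rot: [0.548, 0.837, -0.0, 0.0]
ft_force: [-2.2, -7.7, 7.7]
grip_width: 0.009
gripper_force: 42.5
```

```bash
cat > st.py <<'E'
from rig import ctrl
from scipy.spatial.transform import Rotation as R
import numpy as np
s=ctrl.sense(); y=R.from_quat(s['ee_rot']).as_matrix()[:,1]
print(s['clock'],s['eef_pos'],'wing(tool) angle',.285-(np.arctan2(y[1],y[0])-np.pi/2)+np.pi,'T',s['wrist_torque'],'F',s['ft_force'],s['gripper_force'],s['joints'].round(2) if hasattr(s['joints'],'round') else s['joints'])
E
python3 st.py
```

```text
11.1 [0.51755078 0.15508148 0.05609443] wing(tool) angle 4.586272678718081 T [-1.58711979  0.49135614 -0.08744079] F [-2.18818177 -7.72199285  7.73661878] 42.54619896411896 [-0.44  0.93  0.17  1.78 -0.31  0.45  0.36]
```

Call:
step_arm:
  commands:
    - [[0, 0, 0], [0, 0, 0.06]]
    - [[0, 0, 0], [0, 0, 0.06]]
    - [[0, 0, 0], [0, 0, 0.06]]
    - [[0, 0, 0], [0, 0, 0.04]]
    - [[0, 0, 0], [0, 0, 0]]
    - [[0, 0, 0], [0, 0, 0]]

```text
clock: 11.7
eef_pos: [0.5175, 0.155, 0.0562]
ee_rot: [0.634, 0.773, -0.0, 0.001]
ft_force: [-3.7, -8.2, 10.8]
grip_width: 0.0088
gripper_force: 78.2
```

```bash
python3 st.py
```

```text
11.7 [0.5174821  0.15503072 0.05618021] wing(tool) angle 4.800778557142812 T [-1.98009639  0.70018846  1.74410094] F [-3.67362816 -8.24390315 10.75927138] 78.20714196190238 [-0.47  0.94  0.22  1.78 -0.4   0.47  0.22]
```

Call:
step_arm:
  commands:
    - [[0, 0, 0], [0, 0, 0.03]]
    - [[0, 0, 0], [0, 0, 0]]
    - [[0, 0, 0], [0, 0, 0]]
    - [[0, 0, 0], [0, 0, 0]]

```text
clock: 12.1
eef_pos: [0.5175, 0.155, 0.0562]
ee_rot: [0.646, 0.764, -0.0, 0.001]
ft_force: [-3.1, -8.3, 11.7]
grip_width: 0.0092
gripper_force: 95.2
```

```bash
python3 st.py
```

```text
12.1 [0.51751072 0.15504823 0.05622034] wing(tool) angle 4.830140509108111 T [-2.03509454  0.68364044  2.22981424] F [-3.09300925 -8.27162674 11.74380409] 95.15843879431486 [-0.47  0.94  0.23  1.78 -0.41  0.47  0.21]
```

Call:
step_arm:
  commands:
    - [[0, 0, 0], [0, 0, -0.08]]
    - [[0, 0, 0], [0, 0, -0.1]]
    - [[0, 0, 0], [0, 0, -0.1]]
    - [[0, 0, 0], [0, 0, -0.1]]
    - [[0, 0, 0], [0, 0, -0.1]]
    - [[0, 0, 0], [0, 0, -0.1]]
    - [[0, 0, 0], [0, 0, -0.1]]
    - [[0, 0, 0], [0, 0, -0.1]]
    - [[0, 0, 0], [0, 0, -0.1]]
    - [[0, 0, 0], [0, 0, -0.1]]
    - [[0, 0, 0], [0, 0, -0.1]]
    - [[0, 0, 0], [0, 0, -0.1]]

```text
clock: 13.3
eef_pos: [0.5176, 0.1553, 0.0561]
ee_rot: [0.111, 0.994, -0.0, 0.0]
ft_force: [-2.4, -4.1, 6.8]
grip_width: 0.0092
gripper_force: 42.3
```

Call:
step_arm:
  commands:
    - [[0, 0, 0], [0, 0, -0.1]]
    - [[0, 0, 0], [0, 0, -0.1]]
    - [[0, 0, 0], [0, 0, -0.1]]
    - [[0, 0, 0], [0, 0, -0.1]]
    - [[0, 0, 0], [0, 0, -0.08]]
    - [[0, 0, 0], [0, 0, 0]]
    - [[0, 0, 0], [0, 0, 0]]

```text
clock: 14.0
eef_pos: [0.5176, 0.1554, 0.0561]
ee_rot: [-0.127, 0.992, -0.0, 0.0]
ft_force: [-2.3, -3.4, 8.3]
grip_width: 0.0092
gripper_force: 42.4
```

```bash
python3 st.py; python3 - <<'E'
from h import *
import pickle
s=ctrl.sense(); c=ctrl.calibration("wrist"); p,d=ctrl.read_camera("wrist"); pickle.dump((s,c,p,d),open("w5.pkl","wb")); cv2.imwrite("pics/w5.png",p[:,:,::-1])
E
```

```text
14.0 [0.51758124 0.15544935 0.05609676] wing(tool) angle 3.172536569328388 T [-0.63004916  0.53408562  0.0634208 ] F [-2.30070016 -3.43669872  8.26845296] 42.38984227180481 [-0.27  0.92 -0.15  1.77  0.27  0.46  1.22]
```

View pics/w5.png

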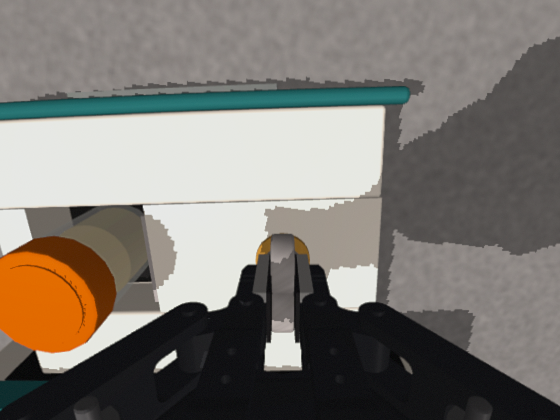

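The wing lies along the fingers' mid-line, from about (283,236) to (283,332). The jar is still standing in the well, and the tool angle reads 3.17. I'll nudge it slightly, let it settle and check the numbers.

Call:
step_arm:
  commands:
    - [[0, 0, 0], [0, 0, -0.03]]
    - [[0, 0, 0], [0, 0, 0]]
    - [[0, 0, 0], [0, 0, 0]]
    - [[0, 0, 0], [0, 0, 0]]
    - [[0, 0, 0], [0, 0, 0]]

```text
clock: 14.55
eef_pos: [0.5176, 0.1554, 0.0561]
ee_rot: [-0.141, 0.99, -0.0, 0.0]
ft_force: [-1.7, -3.4, 7.9]
grip_width: 0.0095
gripper_force: 42.4
```

```bash
python3 st.py; python3 - <<'E'
from h import *
c=ctrl.calibration("wrist"); p,d=ctrl.read_camera("wrist"); hsv=cv2.cvtColor(p,cv2.COLOR_RGB2HSV); P=cloud(c,d)
a=.285; ex=np.array([np.cos(a),np.sin(a)]); M=np.c_[ex,[-ex[1],ex[0]]]; w=np.array([.5405,-.0955])
k=np.zeros(d.shape,bool); k[232:336,270:298]=1
T=P[k&(P[...,2]>.078)&(P[...,2]<.085)&(hsv[...,2]>75)]; q=T[:,:2]@M-w; v=np.linalg.svd(q-q.mean(0),full_matrices=False)[2][0]; print('wing',len(T),q.mean(0),q.min(0),q.max(0),np.arctan(v[1]/v[0]))
O=(hsv[...,0]<16)&(hsv[...,1]>150); k[:]=0;k[230:360,0:120]=1; T=P[O&k]; T=T[np.abs(T[:,2]-.083)<.003]; q=T[:,:2]@M-w; print('jar',len(T),q.mean(0),q.min(0),q.max(0))
for n in ["top"]:
    p1,_=ctrl.read_camera(n); p0=np.load("top0.npz")['p']; diff=np.abs(p1.astype(int)-p0).max(2)
    for nm,(u,v) in dict(short=(412,213),beaker=(356,168),bottle=(421,143),marker=(124,257)).items(): print(nm,(diff[v-14:v+14,u-14:u+14]>40).sum())
E
```

```text
14.55 [0.51757982 0.15544    0.05609975] wing(tool) angle 3.142748431591937 T [-0.63222035  0.45419231  0.09298444] F [-1.67477485 -3.39998005  7.94781586] 42.38267540931702 [-0.27  0.92 -0.16  1.77  0.28  0.47  1.24]
wing 1380 [-0.00103191  0.10052807] [-0.01778905  0.09556668] [0.01859997 0.10525046] 0.0025495970944985347
jar 8491 [-0.0015011   0.00354224] [-0.02446398 -0.02134124] [0.02482227 0.02479391]
short 0
beaker 0
bottle 0
marker 4
```

```bash
python3 -c "
from rig import ctrl
print(ctrl.job_done())"
```

```text
the job is handed in; nothing more can be done
None
```

I handed the job in at about 14.6 s; no verdict came back. By my last measurements, the jar stands let go in the well and the screw was turned home, then backed off to about 3.14 rad. It is still pinched at about 42 N, and the bystanders have not moved.

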